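# Close a chocolate mould on the press scale and hold it pressed

## Task

Tilt the press scale's folded-down black display up to about 60 degrees, in line with the orange pointer beside it, and leave it there. Then lift the loose yellow mould half by its white rib, seat it flush over the two dowels of the lower half, and press the closed mould down gently on its sprung pad with about 15 N; the program finishes while still holding it pressed like that. Leave the mug, jar and spatula where they stand.

Things in the scene. Friction and masses are not known exactly. Their poses are not given: they have to be found in the camera images.
- press: Fixed white press scale, housing 200 (x) x 300 (y) x 28 high; origin at the centre of its underside on the counter, x away from the robot side (front faces -x), z up. In its frame the lower mould half is centred at (0, -75) and the display lies at the +y side.
- display (a joint): Angle of the black display panel, rad: 0 = folded flat and level, grows as its front edge is raised, limit 1.9. Stiff friction hinge (0.25 N m): it stays where it is left. It starts nearly folded (0 to 0.2); the orange pointer stands at 1.05 (60 degrees). Panel 100 x 100 x 10.
- display_hinge (a point): Point on the hinge axis of the display, mid panel, 45 above the counter. The axis runs along the press's y; at joint 0 the panel's mid-plane runs from here 100 towards the press's -x (towards the robot). Axes as press.
- display_tab (a point): Grip point in the orange tab on the display's back: at joint 0 it lies 84 in -x and 28 in +z from the hinge point, and turns with the panel. The tab is 24 long (x) x 16 wide (y, pinch across this) x 30 tall; the point is 7 below its top and 23 above the panel's face. Axes turn with the panel: y along the hinge, z out of its back (up at joint 0).
- mould_top: Loose yellow upper mould half, 112 (x) x 70 (y) x 24 thick, about 0.22 kg, with a white rib on top, 50 long (x) x 16 wide (y, pinch across this), 36 tall (24 to 60 above the underside). Origin at the centre of its underside, z up. Two 12 mm through holes at x = +44 and -44, y = 0. Fits either way round (half turn). Starts flat on the counter.
- mould_bottom: Yellow lower mould half, 112 (x) x 70 (y) x 22, on a sprung steel pad 130 x 90 of the press. Origin at the centre of its underside, 54 above the counter at rest; axes as press. It sinks straight down under load and bottoms out at 16: the force is about 2 N + 1.2 N per mm, so 15 N is 11 mm down. The upper half's weight alone sinks it under 1 mm.
- parting_face (a point): Centre of the lower half's top face (76 above the counter when not pressed), axes as press. From this face two steel dowels, 10 diameter, tapered tip, stand 14 tall at x = +44 and -44, y = 0. Seated, the upper half's origin coincides with this point.
- mug: Bystander: blue mug, 80 wide, 95 high; origin under its centre.
- cocoa_jar: Bystander: amber jar, 68 wide, 85 high; origin under its centre.
- spatula: Bystander: spatula lying on the counter at the robot's right; origin near its middle.
Things that resemble listed ones, but are neither listed nor needed, are in the scene too. What is meant by the mould_top is not green, and is the smaller of those in its own colour.

How it is judged:
On the way, in this order (a step that is already met when the one before it is completed fails the run):
1. the display stands at about 60 degrees, at rest (value of joint display between 0.87 and 1.23 rad and velocity of joint display between -0.05 and 0.05 rad/s), for 0.2 s.
2. the upper mould half is held clear above the dowels' height (height (world z) of mould_top above 0.085 m and contact force between the fingers and mould_top above 1 N), for 0.1 s.
3. the upper half is seated on the dowels (horizontal distance between mould_top and parting_face below 0.004 m and z of mould_top in the frame of parting_face below 0.0025 m and angle between the x axis of mould_top and the x axis of mould_bottom, either way round below 0.07 rad), for 0.2 s.
At the end, for the whole second after the job is handed in: The display stands at 60 degrees within 10 degrees; the upper half is seated on both dowels, flush within 2.5 mm and aligned; the robot's fingers hold it and press it on the lower half with 8 to 25 N, the pad pushed down at least 4.5 mm, steady through the last second (all of step 3 and value of joint display between 0.87 and 1.23 rad and z of mould_top in the frame of parting_face above -0.0025 m and angle between mould_top's own z axis and vertical below 0.06 rad and contact force between the fingers and mould_top above 3 N and contact force between mould_top and mould_bottom between 8 and 25 N and height (world z) of parting_face below 0.0715 m and linear speed of mould_top below 0.02 m/s); the arm keeps its last pose, push and grip.
It fails at once if the mould is pressed harder than 40 N (contact force between mould_top and mould_bottom above 40 N).
It fails at once if the mug, the jar or the spatula is shoved more than 30 mm (distance of any of mug, cocoa_jar, spatula from where it was at the start of the episode above 0.03 m).
It also fails if it takes over 61 s, if anything falls off the work surface, if the arm or the gripper's body presses on something with over 40 N, if the wrist force passes 120 N, or if a joint passes its speed limit or range.

## Robot

A 6-joint arm with a two-finger parallel gripper is mounted at the origin on the work surface. World frame = base frame: x ahead of the robot, y to its left, z up, the work surface at z = 0. Lengths are in m, angles in rad, forces in N, time in s.
With the tool pointing down it reaches from about 0.275 to 1 m from the base axis. Payload 8.4 kg.
Tool frame: the origin (TCP) lies at the very end of the fingers, on their centre line; the grasp point (between the pads) lies 19 mm behind it (env.grip_point_offset is the distance from the TCP to the grasp point, in m); z points along the fingers, y is the line along which they close (so a half turn about z gives the same grasp; the last joint's range is limited). The gripper opens to 85 mm and grips with 20 to 120 N. Pads are 22 mm wide; open, the fingers measure 114 mm over their backs; the gripper's body (76 mm by 85 mm) begins 54 mm behind the grasp point. The pads swing forward as they close: fully open they stand 13 mm farther back than shut.
Start: joints at [-1.177, 0.353, 1.633, -0, 1.155, -0.002], TCP at [0.241, -0.577, 0.231] pointing down, gripper open.
Joint ranges: [-2.63, 2.63], [-0.92, 2.1], [0.06, 2.66], [-1.3, 4.44], [0, 2.69], [-3.02, 3.02]. Speed limits (rad/s): [2.22, 2.22, 2.79, 3.14, 3.14, 3.14].

## Interface

Orientations are given as a unit quaternion [w, x, y, z].
In Python, from cell import env gives the robot as it stands. The module is installed in compiled form; this text tells all that it offers.
- The arm moves only by the tool play_rows, never from a script. Its argument "rows" is a list of rows, each a list of 3 entries, a list of its own where there are three numbers: the finger opening in mm, from 0 to 85.4, then the shift along the tool's x, y, z scaled (see below), then the turn, a rotation vector about the tool's x, y, z scaled (see below). A call has 1 to 12 rows; each row shifts and turns the commanded pose from where the row before left it, along the tool's axes as they then stand; what a row does not reach is not made up. The controller multiplies each number of a shift by 3 cm and each number of a turn by 0.15 rad. A row lasts 1/10 s, in which the tool goes at most 50 mm and 8.59 degrees, less where a joint would pass 70% of its speed; a pose out of reach is approached as far as the arm can. A call with a number of a shift or a turn outside -1 to 1 is refused whole. A call with a gripper value outside its range is refused whole. The fingers move at their own pace and stop on an object; the grip force is fixed at half the most. Time passes only in rows, so rows that do not move let the fingers close. It gives the time, the measured TCP pose, the force, the opening and the grip force at its end, in the units of the state.
- env.read_state(): the state, without advancing time (a new reading comes with each control period).
- env.camera(name): name is "side" or "top"; returns the picture (480x640x3 uint8, red, green, blue); there is no depth.
- env.camera_model(name): a dict with "camera_matrix" (3x3 intrinsics, pixels), "view" (4x4, takes a point from world to camera coordinates). Camera axes: x right, y up, looking along -z (the intrinsics and any distortion apply to the point x, -y, -z); pixel columns grow to the right and rows downward; lengths in m; the calibration is good to about 2 mm. A picture is of the moment at which its call begins. camera_model takes no time and is no camera call.
- env.finish_job(): hands the job in; it is judged then, once.
The state is a dict: "t": time; "joint_pos": joint angles; "qvel": joint speeds; "joint_torque": joint torques, N m; "ee_pos": TCP position; "ee_rot": TCP orientation; "ft_force": force on the tool from outside, world axes, zero at the start; "moment": the same for the moment, N m; "finger_gap": finger opening in m; "grip_force": force on a finger pad.
Only numpy, scipy, OpenCV 4.12 (cv2) and the standard library are available. Lean on these libraries where they do the work, as an engineer would, in place of code of your own. Each camera call takes 0.05 s, during which the arm holds its last target. There are 200 camera calls.

## Working session

There is one attempt and no reset: what is moved stays moved. The work goes in short steps, Python scripts to look and compute and a tool call to move; the robot and the scene stay as the last step left them, time stands still between calls to the robot, and variables do not carry over. Pictures are saved under pics/ and viewed, at most 10 in all, crops included, and the job is handed in when it is done.

Besides the shell and the picture viewer there is one more tool, called as a command line: name --argument value ..., lists and objects as JSON in quotes. play_rows: Moves the arm, as the interface text tells. Its arguments: {"type":"object","properties":{"rows":{"type":"array"}},"required":["rows"]}

```bash
mkdir -p pics; cat > h.py <<'E'
import numpy as np, cv2
from cell import env
from scipy.spatial.transform import Rotation as R
def ray(name,u,v):
    m=env.camera_model(name);K=np.array(m["camera_matrix"]);V=np.array(m["view"])
    d=np.linalg.inv(K)@[u,v,1];d=np.array([d[0],-d[1],-d[2]])
    Rt=V[:3,:3].T;return -Rt@V[:3,3],Rt@d
def onz(name,u,v,z):
    o,d=ray(name,u,v);return o+d*(z-o[2])/d[2]
def proj(name,p):
    m=env.camera_model(name);K=np.array(m["camera_matrix"]);V=np.array(m["view"])
    c=V[:3,:3]@np.array(p)+V[:3,3];q=K@[c[0],-c[1],-c[2]];return q[:2]/q[2]
def shot(name,f):
    i=cv2.cvtColor(env.camera(name),cv2.COLOR_RGB2BGR);cv2.imwrite("pics/"+f,i);return i
E
python3 - <<'E'
from h import *
for n in("top","side"):
    shot(n,n+"0.png");print(n,ray(n,320,240)); print(env.camera_model(n)['camera_matrix'])
s=env.read_state();print(s)
E
```

```text
top (array([0.41725405, 0.02742104, 1.41481852]), array([ 0.07693528, -0.00670123, -0.99712591]))
[[538.89174279   0.         317.215374  ]
 [  0.         538.89174279 247.56985574]
 [  0.           0.           1.        ]]
side (array([-0.05243123,  0.83594287,  1.24268751]), array([ 0.35401539, -0.53188832, -0.76945049]))
[[541.5613671    0.         323.23818531]
 [  0.         541.5613671  231.43073934]
 [  0.           0.           1.        ]]
{'t': 0.1, 'joint_pos': array([-1.17741599e+00,  3.53581951e-01,  1.63408601e+00,  1.53012990e-05,
        1.15518756e+00, -2.40966420e-03]), 'qvel': array([-0.00140058, -0.00070424, -0.00374617, -0.00093113, -0.00198563,
        0.00075141]), 'joint_torque': array([-2.27367582e-04, -6.06354690e+01, -3.42818069e+01, -3.86593285e-05,
        3.87981359e-03, -8.75700835e-06]), 'ee_pos': array([ 0.24079135, -0.57627767,  0.23062361]), 'ee_rot': array([-6.20766525e-04,  9.80483018e-01,  1.96602780e-01, -1.15787272e-04]), 'ft_force': array([ 0.38972554, -0.50466574,  0.54379068]), 'moment': array([-0.02071718, -0.03169939,  0.00857132]), 'grip_force': 0.0, 'finger_gap': 0.08559344305167128}
```

View pics/top0.png

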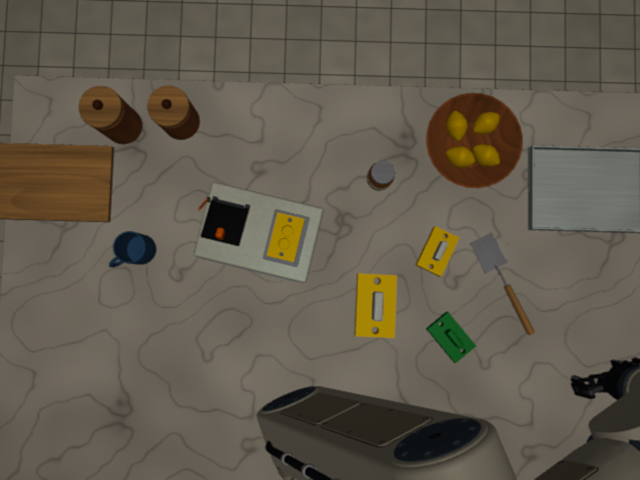

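View pics/side0.png

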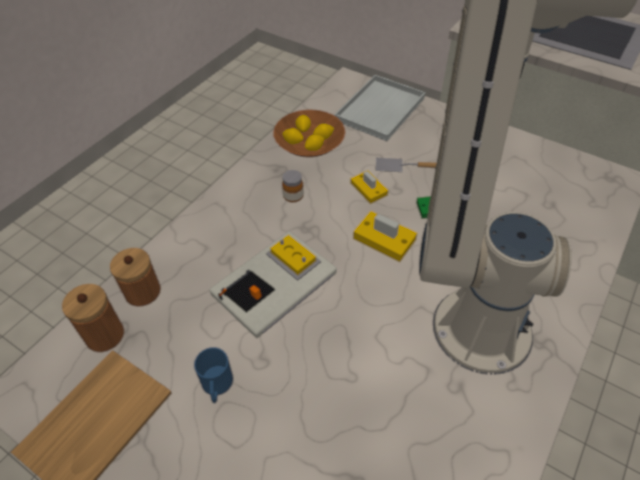

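The top view shows two yellow mould halves with a white rib: a larger one at (376,306) and a smaller one at (438,251). There is also a green one at (451,337). The smaller yellow one at (438,251) fits the description. The press is at about (260,232), with its display at (225,222), its tab at (220,234) and its lower half at (286,237). I'll measure and check an enlarged crop.

```bash
python3 - <<'E'
from h import *
im={n:cv2.imread(f"pics/{n}0.png") for n in("top","side")}
def blobs(n,lo,hi,mn=15,box=None):
    hsv=cv2.cvtColor(im[n],cv2.COLOR_BGR2HSV);m=cv2.inRange(hsv,lo,hi)
    for c in cv2.findContours(m,cv2.RETR_EXTERNAL,cv2.CHAIN_APPROX_NONE)[0]:
        if cv2.contourArea(c)>mn:
            x,y=c[:,0].mean(0)
            if box is None or (box[0]<x<box[2] and box[1]<y<box[3]): yield c
for n,bx in(("top",(260,200,470,345)),("side",(265,165,420,275))):
    for c in blobs(n,(20,150,90),(32,255,255),80,bx):
        r=cv2.minAreaRect(c);print(n,"yellow",r)
        if n=="top":
            for z in(.024,.076):
                b=np.array([onz(n,*p,z)[:2] for p in cv2.boxPoints(r)])
                e=[b[1]-b[0],b[2]-b[1]];L=max(e,key=np.linalg.norm)
                print(z,b.mean(0).round(4),[np.linalg.norm(q).round(4) for q in e],"yaw x",np.degrees(np.arctan2(L[1],L[0])).round(2))
for n,bx in(("top",(190,190,240,250)),("side",(210,270,280,310))):
    for c in blobs(n,(3,150,100),(16,255,255),4,bx): 
        r=cv2.minAreaRect(c);print(n,"orange",r,cv2.boundingRect(c))
# white rib on small, housing
a=im["top"]
c1=cv2.resize(a[225:280,410:465],None,fx=7,fy=7,interpolation=cv2.INTER_CUBIC)
c2=cv2.resize(a[180:290,190:330],None,fx=3.5,fy=3.5,interpolation=cv2.INTER_CUBIC)
cv=np.zeros((390,390+495,3),np.uint8);cv[:385,:385]=c1;cv[:385,395:885]=c2
cv2.imwrite("pics/crop1.png",cv2.resize(cv,(800,352)))
b=im["side"];cv2.imwrite("pics/crop2.png",cv2.resize(b[225:340,205:345],None,fx=5,fy=5,interpolation=cv2.INTER_CUBIC))
E
```

```text
top yellow ((375.46185302734375, 305.33917236328125), (39.913333892822266, 63.02583312988281), 2.602562189102173)
0.024 [ 0.3606 -0.1291] [np.float64(0.1612), np.float64(0.103)] yaw x -1.27
0.076 [ 0.3627 -0.1232] [np.float64(0.1552), np.float64(0.0991)] yaw x -1.27
top yellow ((437.4072570800781, 251.14027404785156), (27.968307495117188, 43.47454833984375), 25.34617805480957)
0.024 [ 0.5044 -0.2864] [np.float64(0.1133), np.float64(0.0722)] yaw x -24.29
0.076 [ 0.5011 -0.2747] [np.float64(0.1091), np.float64(0.0695)] yaw x -24.29
top yellow ((285.3823547363281, 236.97061157226562), (27.8915958404541, 44.86908721923828), 14.03624439239502)
0.024 [0.53   0.1078] [np.float64(0.1164), np.float64(0.0724)] yaw x -12.1
0.076 [0.5258 0.1048] [np.float64(0.1121), np.float64(0.0697)] yaw x -12.1
side yellow ((292.67822265625, 253.78221130371094), (40.87901306152344, 24.696273803710938), 39.289405822753906)
side yellow ((384.3000183105469, 234.9000244140625), (57.6905517578125, 32.64659118652344), 26.56505012512207)
side yellow ((368.5000305175781, 186.00001525878906), (36.06244659423828, 20.50609588623047), 45.0)
top orange ((219.25001525878906, 232.25003051757812), (5.692099571228027, 9.17060375213623), 18.43494987487793) (216, 228, 8, 10)
side orange ((255.60003662109375, 291.1999816894531), (13.416407585144043, 8.049844741821289), 63.43495178222656) (250, 285, 11, 14)
```

View pics/crop1.png

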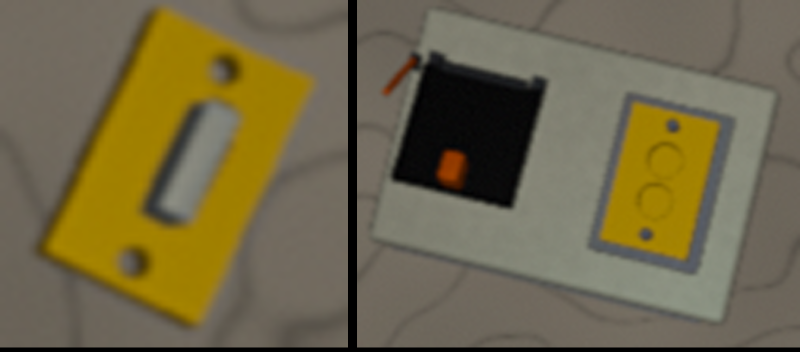

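View pics/crop2.png

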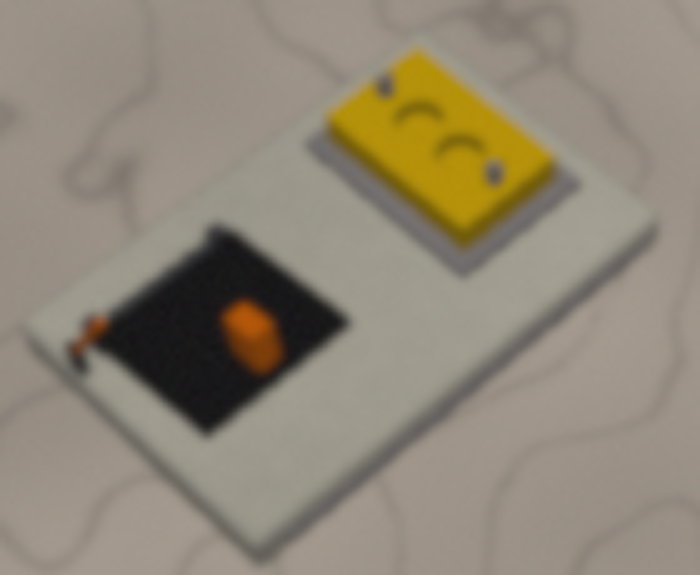

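The left crop confirms the target: it is the smaller yellow plate, with a white rib and two through holes. The press crops show the tab near the front edge of the display, at about (220,233) in the top view and (254,288) in the side view. Next I'll triangulate the tab and panel corners.

```bash
cat >> h.py <<'E'
def tri(a,b):
    (o1,d1),(o2,d2)=ray("top",*a),ray("side",*b)
    A=np.stack([d1,-d2],1);t=np.linalg.lstsq(A,o2-o1,rcond=None)[0]
    p,q=o1+t[0]*d1,o2+t[1]*d2;return (p+q)/2,np.linalg.norm(p-q)
E
python3 - <<'E'
from h import *
yaw=np.radians(-12.1);ex=np.array([np.cos(yaw),np.sin(yaw),0]);ey=np.array([-ex[1],ex[0],0])
C=np.array([.5258,.1048,0])+.075*ey;print("press",C)
pts={"fl":((201.4,236.9),(246.4,312)),"fr":((239.3,245.7),(275,289.4)),"bl":((213.7,201.5),(222.5,291)),"br":((249.4,206),(249.5,272.5)),"tab":((219.3,233),(254.2,288.2)),"dowel+":((190+(673-357)/3.164,180+127/3.164),(205+385/5,225+87/5)),"dowel-":((190+(646-357)/3.164,180+234/3.164),(205+493/5,225+173/5))}
for k,(a,b) in pts.items():
    p,e=tri(a,b);d=p-C;print(k,p.round(4),"err",e.round(4),"press frame",(d@ex).round(4),(d@ey).round(4))
# hsv detail of tab in top
im=cv2.imread("pics/top0.png");print(cv2.cvtColor(im,cv2.COLOR_BGR2HSV)[226:242,213:228,2])
im=cv2.imread("pics/top0.png");h=cv2.cvtColor(im,cv2.COLOR_BGR2HSV)
# panel dark quad
m=cv2.inRange(h[190:255,195:255],(0,0,0),(179,255,60));c=max(cv2.findContours(m,0,1)[0],key=cv2.contourArea);r=cv2.minAreaRect(c);print("dark",r[0][0]+195,r[0][1]+190,r[1:],)
E
```

```text
press [0.54152139 0.17813374 0.        ]
fl [0.5216 0.3182 0.0563] err 0.0003 press frame -0.0488 0.1328
fr [0.5019 0.2217 0.0551] err 0.0002 press frame -0.0479 0.0343
bl [0.6171 0.2948 0.0461] err 0.0077 press frame 0.0495 0.13
br [0.6061 0.2024 0.0319] err 0.0016 press frame 0.0581 0.0372
tab [0.5302 0.267  0.0937] err 0.0017 press frame -0.0297 0.0845
dowel+ [0.568  0.0949 0.0777] err 0.0001 press frame 0.0433 -0.0758
dowel- [0.4829 0.1134 0.079 ] err 0.0001 press frame -0.0438 -0.0756
[[ 10   8  10   9   9  11   7  10   8  11   9  10   7  12  10]
 [  9   7   9  11  32  55  57  51  44  27  12   9   9  10   9]
 [  7  10   9  24  74 120 129 123 112  84  50  18  10  10   9]
 [  9   9   9  38  93 138 146 145 143 133  98  44  10  10  11]
 [  9   9  15  58 111 141 145 145 147 137 102  49  14   9  10]
 [ 10  11  23  77 130 145 144 145 146 128  92  55  23  10  11]
 [ 10   8  32  88 136 145 145 147 145 122  82  56  25  12   9]
 [ 10  15  52 108 142 147 147 150 142 112  75  53  23  10  10]
 [ 10  24  76 131 148 149 152 151 136  99  67  44  18  12   9]
 [ 12  23  78 130 147 151 154 151 127  85  57  30  10   9  10]
 [ 11  17  52  96 123 135 142 139 115  75  52  26   8   8  10]
 [  8  11  26  58  85  94 100 101  89  70  46  20  13  10  11]
 [  6   6   9  28  53  69  74  76  75  65  41  17  12  11  11]
 [ 33  25   9   6  18  29  36  45  55  48  26  11   8  12  11]
 [ 94  79  57  43  32  25  14  14  19  16   7   8  12   9  10]
 [127 123 118 109  95  81  61  48  36  27  12   7   5   4   8]]
dark 223.26470565795898 220.44117546081543 ((42.928802490234375, 41.95866394042969), 14.03624439239502)
```

```bash
cat >> h.py <<'E'
yaw=np.radians(-12.1);ex=np.array([np.cos(yaw),np.sin(yaw),0]);ey=np.array([-ex[1],ex[0],0]);ez=np.array([0,0,1.])
C=np.array([.5258,.1048,0])+.075*ey
H=C+.0515*ex+.0836*ey+.045*ez
def pose():
    s=env.read_state();return s["ee_pos"],R.from_quat(np.roll(s["ee_rot"],-1))
def rot(phi,ax=ex,ay=ey):
    a=np.sin(phi)*ax-np.cos(phi)*ez;return R.from_matrix(np.stack([np.cross(ay,a),ay,a],1))
def tab(th,phi,back=0,up=.002):
    r=rot(phi);n=np.sin(th)*ex+np.cos(th)*ez;f=-np.cos(th)*ex+np.sin(th)*ez
    return H+.084*f+(.028+up)*n+(.019-back)*r.as_matrix()[:,2],r
def plan(p1,r1,n,p0=None,r0=None,gap=40):
    if p0 is None:p0,r0=pose()
    w=(r0.inv()*r1).as_rotvec()/n;d=(p1-p0)/n;out=[]
    for k in range(n):
        rk=r0*R.from_rotvec(w*k);out.append([gap,[round(x,2) for x in rk.inv().apply(d)/.03],[round(x,2) for x in w/.15]])
    print(str(out).replace(" ",""));print("max",np.abs(d).max()/.03)
E
python3 - <<'E'
from h import *
p,r=tab(.12,.4,.08);print(p)
q=p.copy();q[2]=max(q[2],.2);print(q)
plan(q,r,33)
E
```

```text
[0.50814301 0.27078897 0.14102481]
[0.50814301 0.27078897 0.2       ]
[[40,[np.float64(0.58),np.float64(-0.69),np.float64(0.03)],[np.float64(-0.1),np.float64(-0.03),np.float64(-0.5)]],[40,[np.float64(0.63),np.float64(-0.64),np.float64(0.02)],[np.float64(-0.1),np.float64(-0.03),np.float64(-0.5)]],[40,[np.float64(0.68),np.float64(-0.59),np.float64(0.01)],[np.float64(-0.1),np.float64(-0.03),np.float64(-0.5)]],[40,[np.float64(0.72),np.float64(-0.54),np.float64(-0.01)],[np.float64(-0.1),np.float64(-0.03),np.float64(-0.5)]],[40,[np.float64(0.76),np.float64(-0.48),np.float64(-0.02)],[np.float64(-0.1),np.float64(-0.03),np.float64(-0.5)]],[40,[np.float64(0.79),np.float64(-0.42),np.float64(-0.03)],[np.float64(-0.1),np.float64(-0.03),np.float64(-0.5)]],[40,[np.float64(0.82),np.float64(-0.36),np.float64(-0.04)],[np.float64(-0.1),np.float64(-0.03),np.float64(-0.5)]],[40,[np.float64(0.85),np.float64(-0.3),np.float64(-0.05)],[np.float64(-0.1),np.float64(-0.03),np.float64(-0.5)]],[40,[np.float64(0.87),np.float64(-0.23),np.float64(-0.06)],[np.float64(-0.1),np.float64(-0.03),np.float64(-0.5)]],[40,[np
[... 2020 characters left out ...]
0.5)]],[40,[np.float64(0.33),np.float64(0.83),np.float64(-0.02)],[np.float64(-0.1),np.float64(-0.03),np.float64(-0.5)]],[40,[np.float64(0.27),np.float64(0.86),np.float64(-0.0)],[np.float64(-0.1),np.float64(-0.03),np.float64(-0.5)]],[40,[np.float64(0.2),np.float64(0.87),np.float64(0.01)],[np.float64(-0.1),np.float64(-0.03),np.float64(-0.5)]],[40,[np.float64(0.14),np.float64(0.89),np.float64(0.02)],[np.float64(-0.1),np.float64(-0.03),np.float64(-0.5)]],[40,[np.float64(0.07),np.float64(0.89),np.float64(0.03)],[np.float64(-0.1),np.float64(-0.03),np.float64(-0.5)]],[40,[np.float64(0.0),np.float64(0.9),np.float64(0.05)],[np.float64(-0.1),np.float64(-0.03),np.float64(-0.5)]]]
max 0.8556228649157989
```

play_rows --rows '[[40,[0.6,-0.7,0],[-0.1,0,-0.5]],[40,[0.65,-0.65,0],[-0.1,0,-0.5]],[40,[0.7,-0.6,0],[-0.1,0,-0.5]],[40,[0.7,-0.55,0],[-0.1,0,-0.5]],[40,[0.75,-0.5,0],[-0.1,0,-0.5]],[40,[0.8,-0.4,0],[-0.1,0,-0.5]],[40,[0.8,-0.35,0],[-0.1,0,-0.5]],[40,[0.85,-0.3,-0.05],[-0.1,0,-0.5]],[40,[0.85,-0.25,-0.05],[-0.1,0,-0.5]],[40,[0.9,-0.15,-0.05],[-0.1,0,-0.5]],[40,[0.9,-0.1,-0.05],[-0.1,0,-0.5]],[40,[0.9,0,-0.05],[-0.1,0,-0.5]]]'

```text
t: 1.3
ee_pos: [0.3407, -0.2663, 0.2244]
ee_rot: [0.085, 0.793, 0.603, 0.017]
ft_force: [0.8, 0.4, 0.3]
finger_gap: 0.0401
grip_force: 0.0
```

play_rows --rows '[[40,[0.9,0,-0.1],[-0.1,0,-0.5]],[40,[0.9,0.1,-0.1],[-0.1,0,-0.5]],[40,[0.9,0.15,-0.1],[-0.1,0,-0.5]],[40,[0.85,0.25,-0.1],[-0.1,0,-0.5]],[40,[0.85,0.3,-0.1],[-0.1,0,-0.5]],[40,[0.8,0.35,-0.1],[-0.1,0,-0.5]],[40,[0.8,0.45,-0.1],[-0.1,0,-0.5]],[40,[0.75,0.5,-0.1],[-0.1,0,-0.5]],[40,[0.7,0.55,-0.05],[-0.1,0,-0.5]],[40,[0.65,0.6,-0.05],[-0.1,0,-0.5]],[40,[0.6,0.65,-0.05],[-0.1,0,-0.5]],[40,[0.55,0.7,-0.05],[-0.1,0,-0.5]]]'

```text
t: 2.5
ee_pos: [0.4367, 0.0425, 0.2405]
ee_rot: [0.153, 0.441, 0.884, 0.031]
ft_force: [0.2, -0.3, -0.3]
finger_gap: 0.0396
grip_force: 0.0
```

```bash
sed -i 's/round(x,2)/round(float(x),2)/g' h.py; python3 - <<'E'
from h import *
print(pose()[0],env.read_state()["joint_pos"].round(2))
p,r=tab(.12,.4,.08)
plan(p,r,12)
E
```

```text
[0.43667174 0.04246568 0.2405495 ] [ 0.2  -0.11  2.19 -0.2   0.79 -0.32]
[[40,[0.46,0.49,0.27],[-0.03,-0.04,-0.39]],[40,[0.43,0.51,0.27],[-0.03,-0.04,-0.39]],[40,[0.4,0.54,0.27],[-0.03,-0.04,-0.39]],[40,[0.37,0.56,0.27],[-0.03,-0.04,-0.39]],[40,[0.34,0.58,0.27],[-0.03,-0.04,-0.39]],[40,[0.3,0.59,0.27],[-0.03,-0.04,-0.39]],[40,[0.27,0.61,0.27],[-0.03,-0.04,-0.39]],[40,[0.23,0.62,0.27],[-0.03,-0.04,-0.39]],[40,[0.2,0.64,0.27],[-0.03,-0.04,-0.39]],[40,[0.16,0.65,0.27],[-0.03,-0.04,-0.39]],[40,[0.13,0.65,0.27],[-0.03,-0.04,-0.39]],[40,[0.09,0.66,0.28],[-0.03,-0.04,-0.39]]]
max 0.6342313596484159
```

play_rows --rows '[[40,[0.46,0.49,0.27],[-0.03,-0.04,-0.39]],[40,[0.43,0.51,0.27],[-0.03,-0.04,-0.39]],[40,[0.4,0.54,0.27],[-0.03,-0.04,-0.39]],[40,[0.37,0.56,0.27],[-0.03,-0.04,-0.39]],[40,[0.34,0.58,0.27],[-0.03,-0.04,-0.39]],[40,[0.3,0.59,0.27],[-0.03,-0.04,-0.39]],[40,[0.27,0.61,0.27],[-0.03,-0.04,-0.39]],[40,[0.23,0.62,0.27],[-0.03,-0.04,-0.39]],[40,[0.2,0.64,0.27],[-0.03,-0.04,-0.39]],[40,[0.16,0.65,0.27],[-0.03,-0.04,-0.39]],[40,[0.13,0.65,0.27],[-0.03,-0.04,-0.39]],[40,[0.09,0.66,0.28],[-0.03,-0.04,-0.39]]]'

```text
t: 3.7
ee_pos: [0.5094, 0.2709, 0.1419]
ee_rot: [0.197, 0.107, 0.974, -0.016]
ft_force: [0.4, 0.0, 1.3]
finger_gap: 0.0398
grip_force: 0.0
```

```bash
python3 - <<'E'
from h import *
print(pose()[0],env.read_state()["joint_pos"].round(2))
p,r=tab(.12,.4)
plan(p,r,5)
i=shot("side","s1.png");cv2.imwrite("pics/s1c.png",cv2.resize(i[200:350,180:360],None,fx=3.3,fy=3.3,interpolation=cv2.INTER_CUBIC))
E
```

```text
[0.50943121 0.27091848 0.1418662 ] [ 0.66  0.29  2.04 -0.53  0.62 -0.29]
[[40,[0.01,-0.01,0.54],[0.01,-0.0,-0.01]],[40,[0.01,-0.01,0.54],[0.01,-0.0,-0.01]],[40,[0.01,-0.0,0.54],[0.01,-0.0,-0.01]],[40,[0.01,-0.0,0.54],[0.01,-0.0,-0.01]],[40,[0.01,-0.0,0.54],[0.01,-0.0,-0.01]]]
max 0.496841798446436
```

View pics/s1c.png

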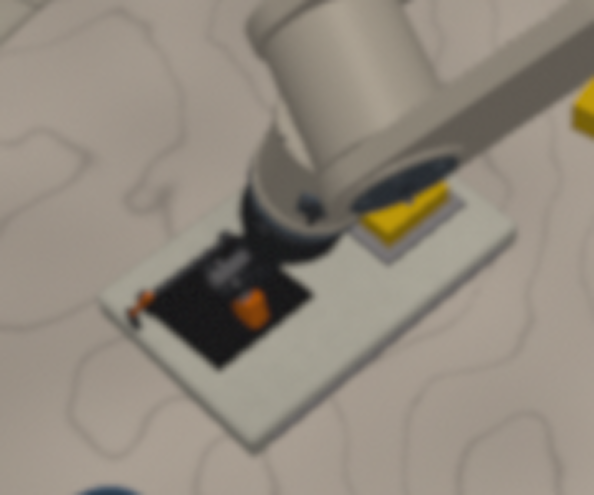

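The tab is at about (252,308) in the crop. The gripper is above it and farther back in this view, at about (230,265), and nothing has moved. Next I approach along the tool axis.

play_rows --rows '[[40,[0,0,0.55],[0,0,0]],[40,[0,0,0.55],[0,0,0]],[40,[0,0,0.55],[0,0,0]],[40,[0,0,0.5],[0,0,0]],[40,[0,0,0.5],[0,0,0]],[40,[0,0,0],[0,0,0]]]'

```text
t: 4.35
ee_pos: [0.5393, 0.2634, 0.0673]
ee_rot: [0.196, 0.109, 0.974, -0.017]
ft_force: [0.3, -0.5, 1.0]
finger_gap: 0.0401
grip_force: 0.0
```

```bash
python3 - <<'E'
from h import *
p,r=pose();print(p,tab(.12,.4)[0],env.read_state()["ft_force"],env.read_state()["moment"])
i=shot("side","s2.png");j=shot("top","t2.png")
a=cv2.resize(i[235:325,200:300],None,fx=4,fy=4,interpolation=cv2.INTER_CUBIC);b=cv2.resize(j[185:275,180:280],None,fx=4,fy=4,interpolation=cv2.INTER_CUBIC)
cv2.imwrite("pics/s2c.png",np.hstack([a,b])); print(proj("side",p),proj("top",p))
E
```

```text
[0.53933277 0.26338976 0.06727455] [0.53860435 0.26425863 0.06733993] [ 0.34510845 -0.50176875  0.97525805] [-0.06789567  0.18156834 -0.0105008 ]
[253.59846837 291.47711521] [222.5816295  230.05752381]
```

View pics/s2c.png

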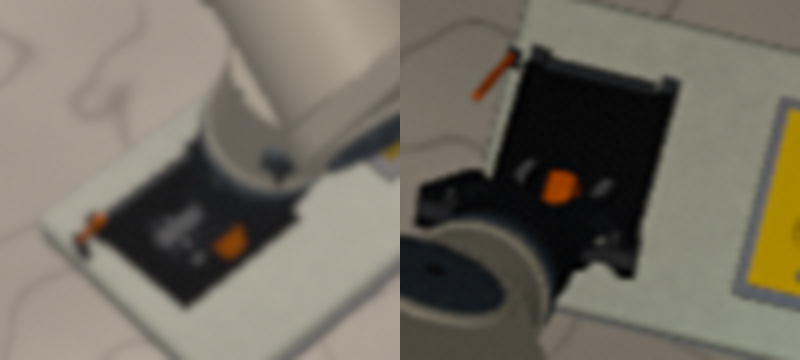

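The fingers straddle the orange tab: in the right-hand (top) crop they are at (525,172) and (602,187), with the tab at (560,187). I'll close on it.

play_rows --rows '[[10,[0,0,0],[0,0,0]],[10,[0,0,0],[0,0,0]],[10,[0,0,0],[0,0,0]],[10,[0,0,0],[0,0,0]],[10,[0,0,0],[0,0,0]],[10,[0,0,0],[0,0,0]]]'

```text
t: 5.05
ee_pos: [0.5397, 0.2649, 0.0698]
ee_rot: [0.197, 0.108, 0.974, -0.016]
ft_force: [-5.1, 2.6, 5.6]
finger_gap: 0.0148
grip_force: 59.6
```

```bash
python3 - <<'E'
from h import *
p,r=pose();print(p,env.read_state()["ft_force"])
# arc about hinge axis ey through H: constant body twist
N=10;dth=.93/N
g=R.from_rotvec(ey*dth)   # +ey rotation: -x -> +z
print(g.apply(-ex))
for k in range(2):
    p1=H+g.apply(p-H);print((r.inv().apply(p1-p)/.03).round(3),(r.inv().apply(ey)*dth/.15).round(3));p,r=p1,g*r
v=p-H
E
```

```text
[0.53974257 0.26485278 0.06979146] [-5.1205869   2.56776898  5.58540328]
[-0.97355786  0.20871272  0.092866  ]
[-0.164  0.003 -0.167] [0.007 0.62  0.005]
[-0.164  0.003 -0.167] [0.007 0.62  0.005]
```

play_rows --rows '[[10,[-0.08,0,-0.08],[0,0.31,0]],[10,[-0.08,0,-0.08],[0,0.31,0]],[10,[-0.08,0,-0.08],[0,0.31,0]],[10,[-0.08,0,-0.08],[0,0.31,0]],[10,[-0.08,0,-0.08],[0,0.31,0]],[10,[-0.08,0,-0.08],[0,0.31,0]],[10,[-0.08,0,-0.08],[0,0.31,0]],[10,[-0.08,0,-0.08],[0,0.31,0]]]'

```text
t: 5.85
ee_pos: [0.5527, 0.2621, 0.0936]
ee_rot: [0.012, 0.11, 0.994, 0.005]
ft_force: [-6.9, 3.7, 10.4]
finger_gap: 0.015
grip_force: 61.2
```

```bash
python3 - <<'E'
from h import *
p,r=pose();s=env.read_state();print(p,s["ft_force"],s["moment"],s["joint_pos"].round(2))
a=r.as_matrix()[:,2];g=p-.019*a-H;print("tool tilt",np.arctan2(a@ex,-a[2]),"grip rel",g@ex,g@ey,g[2],"r",np.hypot(g@ex,g[2]),"theta",np.arctan2(g[2],-(g@ex))-np.arctan2(.028,.084))
E
```

```text
[0.55274437 0.2621055  0.09356798] [-6.89523071  3.72335533 10.43316564] [0.01488377 0.65916366 0.1559275 ] [ 0.44  0.48  1.79 -0.    0.85 -0.91]
tool tilt 0.02225223293581077 grip rel -0.05855112425414618 0.0006149405302525275 0.06756171593889324 r 0.08940257050013811 theta 0.5349750465044913
```

play_rows --rows '[[10,[-0.08,0,-0.08],[0,0.31,0]],[10,[-0.08,0,-0.08],[0,0.31,0]],[10,[-0.08,0,-0.08],[0,0.31,0]],[10,[-0.08,0,-0.08],[0,0.31,0]],[10,[-0.08,0,-0.08],[0,0.31,0]],[10,[-0.08,0,-0.08],[0,0.31,0]],[10,[-0.08,0,-0.08],[0,0.31,0]],[10,[-0.08,0,-0.08],[0,0.31,0]],[10,[-0.08,0,-0.08],[0,0.31,0]],[10,[-0.08,0,-0.08],[0,0.31,0]],[10,[-0.08,0,-0.08],[0,0.31,0]],[10,[0,0,0],[0,0,0]]]'

```text
t: 7.05
ee_pos: [0.5841, 0.2554, 0.116]
ee_rot: [-0.24, 0.105, 0.964, 0.034]
ft_force: [-3.2, 3.0, 26.5]
finger_gap: 0.0145
grip_force: 62.9
```

```bash
python3 - <<'E'
from h import *
p,r=pose();s=env.read_state();print(p,s["ft_force"],s["moment"],s["joint_pos"].round(2))
a=r.as_matrix()[:,2];g=p-.019*a-H;print("tool tilt",np.arctan2(a@ex,-a[2]),"grip rel",g@ex,g@ey,g[2],"r",np.hypot(g@ex,g[2]),"theta",np.arctan2(g[2],-(g@ex))-np.arctan2(.028,.084))
E
```

```text
[0.5840887  0.25540025 0.11604413] [-3.17366275  3.01542291 26.5195104 ] [ 0.20088368  2.26791684 -0.10006561] [ 0.28  0.72  1.38  0.24  1.47 -1.15]
tool tilt -0.4898979704960564 grip rel -0.017136052742028937 0.0005437199420702274 0.0878068485478578 r 0.08946332743355813 theta 1.0563120010374152
```

play_rows --rows '[[45,[0,0,0],[0,0,0]],[45,[0,0,0],[0,0,0]],[45,[0,0,0],[0,0,0]],[45,[0,0,0],[0,0,0]],[45,[0,0,0],[0,0,0]],[45,[0,0,-0.5],[0,0,0]],[45,[0,0,-0.7],[0,0,0]],[45,[0,0,-0.9],[0,0,0]],[45,[0,0,-0.9],[0,0,0]],[45,[0,0,-0.9],[0,0,0]]]'

```text
t: 8.05
ee_pos: [0.6376, 0.2406, 0.2179]
ee_rot: [-0.238, 0.105, 0.965, 0.032]
ft_force: [1.1, 0.3, 0.5]
finger_gap: 0.045
grip_force: 0.0
```

```bash
python3 - <<'E'
from h import *
p,r=pose();s=env.read_state();print(p,s["ft_force"])
m=np.radians(-24.3);ax=np.array([np.cos(m),np.sin(m),0]);ay=np.array([-ax[1],ax[0],0])
tr=rot(0,ax,ay)
plan(np.array([.5044,-.2864,.16]),tr,24,gap=45)
i=shot("side","s3.png");j=shot("top","t3.png")
a=cv2.resize(i[235:325,200:300],None,fx=4,fy=4,interpolation=cv2.INTER_CUBIC);b=cv2.resize(j[185:275,180:280],None,fx=4,fy=4,interpolation=cv2.INTER_CUBIC)
cv2.imwrite("pics/s3c.png",np.hstack([a,b]))
E
```

```text
[0.63760361 0.24061513 0.21788388] [1.08610511 0.32583885 0.4589593 ]
[[45,[-0.01,-0.76,0.07],[-0.01,-0.13,0.06]],[45,[-0.02,-0.76,0.07],[-0.01,-0.13,0.06]],[45,[-0.02,-0.76,0.07],[-0.01,-0.13,0.06]],[45,[-0.03,-0.76,0.07],[-0.01,-0.13,0.06]],[45,[-0.03,-0.76,0.07],[-0.01,-0.13,0.06]],[45,[-0.04,-0.75,0.07],[-0.01,-0.13,0.06]],[45,[-0.04,-0.75,0.07],[-0.01,-0.13,0.06]],[45,[-0.05,-0.75,0.07],[-0.01,-0.13,0.06]],[45,[-0.05,-0.75,0.07],[-0.01,-0.13,0.06]],[45,[-0.06,-0.75,0.07],[-0.01,-0.13,0.06]],[45,[-0.06,-0.75,0.07],[-0.01,-0.13,0.06]],[45,[-0.07,-0.75,0.07],[-0.01,-0.13,0.06]],[45,[-0.07,-0.75,0.07],[-0.01,-0.13,0.06]],[45,[-0.08,-0.75,0.07],[-0.01,-0.13,0.06]],[45,[-0.08,-0.75,0.07],[-0.01,-0.13,0.06]],[45,[-0.09,-0.75,0.07],[-0.01,-0.13,0.06]],[45,[-0.09,-0.75,0.07],[-0.01,-0.13,0.06]],[45,[-0.1,-0.75,0.07],[-0.01,-0.13,0.06]],[45,[-0.1,-0.75,0.07],[-0.01,-0.13,0.06]],[45,[-0.11,-0.75,0.07],[-0.01,-0.13,0.06]],[45,[-0.11,-0.75,0.08],[-0.01,-0.13,0.06]],[45,[-0.12,-0.75,0.08],[-0.01,-0.13,0.06]],[45,[-0.12,-0.75,0.08],[-0.01,-0.13,0.06]],[45,[-0.13,-0.74,0.08],[-0.01,-0.13,0.06]]]
max 0.7319654578548814
```

View pics/s3c.png

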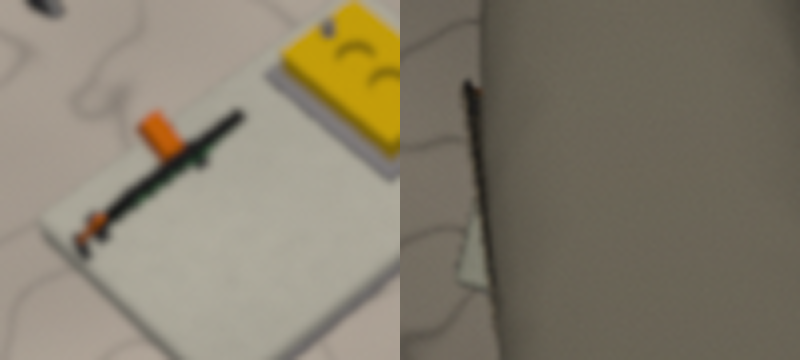

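The display is seen edge-on in line with the orange pointer. The camera's line of sight there is at about 1.0 rad, so the display stands at about 1.0 rad, within the band. Next I move to the upper half.

play_rows --rows '[[45,[0,-0.75,0.05],[0,-0.13,0.06]],[45,[0,-0.75,0.05],[0,-0.13,0.06]],[45,[0,-0.75,0.05],[0,-0.13,0.06]],[45,[0,-0.75,0.05],[0,-0.13,0.06]],[45,[-0.05,-0.75,0.05],[0,-0.13,0.06]],[45,[-0.05,-0.75,0.05],[0,-0.13,0.06]],[45,[-0.05,-0.75,0.05],[0,-0.13,0.06]],[45,[-0.05,-0.75,0.05],[0,-0.13,0.06]],[45,[-0.05,-0.75,0.05],[0,-0.13,0.06]],[45,[-0.05,-0.75,0.05],[0,-0.13,0.06]],[45,[-0.05,-0.75,0.05],[0,-0.13,0.06]],[45,[-0.05,-0.75,0.05],[0,-0.13,0.06]]]'

```text
t: 9.35
ee_pos: [0.5698, -0.0226, 0.1972]
ee_rot: [-0.125, 0.16, 0.979, 0.006]
ft_force: [-0.4, -0.0, -0.5]
finger_gap: 0.0454
grip_force: 0.0
```

```bash
cat >> h.py <<'E'
m=np.radians(-24.3);ax=np.array([np.cos(m),np.sin(m),0]);ay=np.array([-ax[1],ax[0],0])
E
python3 - <<'E'
from h import *
plan(np.array([.5044,-.2864,.13]),rot(0,ax,ay),12,gap=45)
E
```

```text
[[45,[-0.11,-0.75,0.19],[-0.02,-0.14,0.06]],[45,[-0.11,-0.75,0.19],[-0.02,-0.14,0.06]],[45,[-0.11,-0.75,0.19],[-0.02,-0.14,0.06]],[45,[-0.12,-0.75,0.19],[-0.02,-0.14,0.06]],[45,[-0.12,-0.75,0.19],[-0.02,-0.14,0.06]],[45,[-0.12,-0.75,0.19],[-0.02,-0.14,0.06]],[45,[-0.12,-0.75,0.19],[-0.02,-0.14,0.06]],[45,[-0.12,-0.74,0.19],[-0.02,-0.14,0.06]],[45,[-0.13,-0.74,0.19],[-0.02,-0.14,0.06]],[45,[-0.13,-0.74,0.19],[-0.02,-0.14,0.06]],[45,[-0.13,-0.74,0.19],[-0.02,-0.14,0.06]],[45,[-0.13,-0.74,0.19],[-0.02,-0.14,0.06]]]
max 0.732903885436304
```

play_rows --rows '[[45,[-0.1,-0.75,0.2],[0,-0.14,0.06]],[45,[-0.1,-0.75,0.2],[0,-0.14,0.06]],[45,[-0.1,-0.75,0.2],[0,-0.14,0.06]],[45,[-0.1,-0.75,0.2],[0,-0.14,0.06]],[45,[-0.1,-0.75,0.2],[0,-0.14,0.06]],[45,[-0.1,-0.75,0.2],[0,-0.14,0.06]],[45,[-0.1,-0.75,0.2],[0,-0.14,0.06]],[45,[-0.1,-0.75,0.2],[0,-0.14,0.06]],[45,[-0.1,-0.75,0.2],[-0.1,-0.14,0.06]],[45,[-0.1,-0.75,0.2],[-0.1,-0.14,0.06]],[45,[-0.1,-0.75,0.2],[-0.1,-0.14,0.06]],[45,[0,0,0],[0,0,0]]]'

```text
t: 10.55
ee_pos: [0.5008, -0.2648, 0.1346]
ee_rot: [-0.008, 0.21, 0.978, 0.004]
ft_force: [0.8, 0.6, 0.4]
finger_gap: 0.0449
grip_force: 0.0
```

```bash
python3 - <<'E'
from h import *
print(pose()[0])
plan(np.array([.5044,-.2864,.07]),rot(0,ax,ay),4,gap=45)
t=cv2.imread("pics/t3.png")
E
```

```text
[ 0.50084726 -0.26484248  0.1345948 ]
[[45,[-0.11,-0.15,0.54],[0.01,-0.03,0.0]],[45,[-0.11,-0.15,0.54],[0.01,-0.03,0.0]],[45,[-0.11,-0.15,0.54],[0.01,-0.03,0.0]],[45,[-0.1,-0.15,0.54],[0.01,-0.03,0.0]]]
max 0.5382899771741755
```

play_rows --rows '[[45,[-0.1,-0.2,0.54],[0,-0.03,0]],[45,[-0.1,-0.15,0.54],[0,-0.03,0]],[45,[-0.1,-0.15,0.54],[0,-0.03,0]],[45,[-0.1,-0.15,0.54],[0,-0.03,0]],[45,[0,0,0.5],[0,0,0]],[45,[0,0,0.5],[0,0,0]],[45,[0,0,0.35],[0,0,0]],[45,[0,0,0],[0,0,0]]]'

```text
t: 11.35
ee_pos: [0.5045, -0.2837, 0.0281]
ee_rot: [-0.001, 0.209, 0.978, 0.002]
ft_force: [0.1, -0.5, -0.3]
finger_gap: 0.0448
grip_force: 0.0
```

```bash
python3 - <<'E'
from h import *
s=env.read_state();print(pose()[0],s["ft_force"],s["moment"]);plan(np.array([.5044,-.2864,.029]),rot(0,ax,ay),1,gap=45)
E
```

```text
[ 0.50450435 -0.28372632  0.02812204] [ 0.1185487  -0.51878745 -0.27677695] [-0.03224845  0.01077792 -0.01309575]
[[45,[-0.03,-0.08,-0.03],[0.03,-0.01,0.03]]]
max 0.08912276680033693
```

play_rows --rows '[[45,[0,-0.08,-0.05],[0,0,0]],[45,[0,0,0],[0.02,0,0.03]],[10,[0,0,0],[0,0,0]],[10,[0,0,0],[0,0,0]],[10,[0,0,0],[0,0,0]],[10,[0,0,0],[0,0,0]],[10,[0,0,0],[0,0,0]],[10,[0,0,0],[0,0,0]],[10,[0,0,0],[0,0,0]]]'

```text
t: 12.25
ee_pos: [0.5049, -0.287, 0.0319]
ee_rot: [0.001, 0.211, 0.978, 0.0]
ft_force: [-0.6, 0.0, 6.0]
finger_gap: 0.015
grip_force: 60.1
```

play_rows --rows '[[10,[0,0,-0.3],[0,0,0]],[10,[0,0,-0.8],[0,0,0]],[10,[0,0,-0.9],[0,0,0]],[10,[0,0,-0.9],[0,0,0]],[10,[0,0,-0.9],[0,0,0]],[10,[0,0,-0.5],[0,0,0]],[10,[0,0,0],[0,0,0]],[10,[0,0,0],[0,0,0]]]'

```text
t: 13.05
ee_pos: [0.5039, -0.2866, 0.1595]
ee_rot: [0.0, 0.211, 0.978, 0.001]
ft_force: [-0.2, 0.5, -1.9]
finger_gap: 0.0148
grip_force: 59.0
```

```bash
python3 - <<'E'
from h import *
s=env.read_state();p,r=pose();print(p,r.as_matrix().round(4),s["ft_force"])
P=np.array([.5258,.1048,.21]);plan(P,rot(0),24,gap=10)
E
```

```text
[ 0.50385241 -0.28659934  0.15950601] [[-9.111e-01  4.123e-01  4.000e-04]
 [ 4.123e-01  9.111e-01  1.400e-03]
 [ 2.000e-04  1.400e-03 -1.000e+00]] [-0.19776006  0.47459402 -1.90926121]
[[10,[0.2,0.51,-0.07],[0.0,-0.0,-0.06]],[10,[0.19,0.51,-0.07],[0.0,-0.0,-0.06]],[10,[0.19,0.51,-0.07],[0.0,-0.0,-0.06]],[10,[0.18,0.51,-0.07],[0.0,-0.0,-0.06]],[10,[0.18,0.51,-0.07],[0.0,-0.0,-0.06]],[10,[0.17,0.52,-0.07],[0.0,-0.0,-0.06]],[10,[0.17,0.52,-0.07],[0.0,-0.0,-0.06]],[10,[0.16,0.52,-0.07],[0.0,-0.0,-0.06]],[10,[0.16,0.52,-0.07],[0.0,-0.0,-0.06]],[10,[0.16,0.52,-0.07],[0.0,-0.0,-0.06]],[10,[0.15,0.52,-0.07],[0.0,-0.0,-0.06]],[10,[0.15,0.52,-0.07],[0.0,-0.0,-0.06]],[10,[0.14,0.53,-0.07],[0.0,-0.0,-0.06]],[10,[0.14,0.53,-0.07],[0.0,-0.0,-0.06]],[10,[0.13,0.53,-0.07],[0.0,-0.0,-0.06]],[10,[0.13,0.53,-0.07],[0.0,-0.0,-0.06]],[10,[0.12,0.53,-0.07],[0.0,-0.0,-0.06]],[10,[0.12,0.53,-0.07],[0.0,-0.0,-0.06]],[10,[0.11,0.53,-0.07],[0.0,-0.0,-0.06]],[10,[0.11,0.53,-0.07],[0.0,-0.0,-0.06]],[10,[0.1,0.53,-0.07],[0.0,-0.0,-0.06]],[10,[0.1,0.54,-0.07],[0.0,-0.0,-0.06]],[10,[0.09,0.54,-0.07],[0.0,-0.0,-0.06]],[10,[0.09,0.54,-0.07],[0.0,-0.0,-0.06]]]
max 0.5436102003032309
```

play_rows --rows '[[10,[0.38,0.95,-0.15],[0,0,-0.12]],[10,[0.38,0.95,-0.15],[0,0,-0.12]],[10,[0.36,0.97,-0.15],[0,0,-0.12]],[10,[0.34,0.97,-0.15],[0,0,-0.12]],[10,[0.32,0.97,-0.1],[0,0,-0.12]],[10,[0.3,0.97,0],[0,0,-0.12]],[10,[0.28,0.97,0],[0,0,-0.12]],[10,[0.26,0.98,0],[0,0,-0.12]],[10,[0.24,0.98,0],[0,0,-0.12]],[10,[0.22,0.98,0],[0,0,-0.12]],[10,[0.2,0.98,0],[0,0,-0.12]],[10,[0.1,0.9,0],[0,0,-0.12]]]'

```text
t: 14.25
ee_pos: [0.5185, 0.0766, 0.1797]
ee_rot: [-0.001, 0.104, 0.995, 0.0]
ft_force: [0.1, -1.0, -2.8]
finger_gap: 0.0149
grip_force: 59.2
```

```bash
python3 - <<'E'
from h import *
p,r=pose();print(p)
P=np.array([.5258,.1048,.15]);plan(P,rot(0),4,gap=10)
E
```

```text
[0.51851668 0.07658575 0.17965676]
[[10,[-0.01,0.24,0.25],[0.0,-0.0,0.01]],[10,[-0.01,0.24,0.25],[0.0,-0.0,0.01]],[10,[-0.01,0.24,0.25],[0.0,-0.0,0.01]],[10,[-0.01,0.24,0.25],[0.0,-0.0,0.01]]]
max 0.2471396669711581
```

play_rows --rows '[[10,[0,0.24,0.25],[0,0,0]],[10,[0,0.24,0.25],[0,0,0]],[10,[0,0.24,0.25],[0,0,0]],[10,[0,0.2,0.2],[0,0,0]],[10,[0,0,0],[0,0,0]],[10,[0,0,0],[0,0,0]]]'

```text
t: 14.85
ee_pos: [0.5255, 0.1019, 0.1528]
ee_rot: [0.0, 0.104, 0.995, 0.0]
ft_force: [0.2, 0.4, -2.7]
finger_gap: 0.0149
grip_force: 59.3
```

```bash
python3 - <<'E'
from h import *
s=env.read_state();p,r=pose();print(p,r.as_matrix().round(4))
plan(np.array([.5258,.1048,.15]),rot(0),1,gap=10)
i=shot("side","s4.png");j=shot("top","t4.png")
a=cv2.resize(i[190:310,230:350],None,fx=3.3,fy=3.3,interpolation=cv2.INTER_CUBIC);b=cv2.resize(j[170:290,230:350],None,fx=3.3,fy=3.3,interpolation=cv2.INTER_CUBIC)
cv2.imwrite("pics/s4c.png",np.hstack([a,b]))
E
```

```text
[0.52551463 0.10194588 0.15277268] [[-9.782e-01  2.077e-01  3.000e-04]
 [ 2.077e-01  9.782e-01  7.000e-04]
 [-2.000e-04  8.000e-04 -1.000e+00]]
[[10,[0.01,0.09,0.09],[0.01,0.0,0.01]]]
max 0.09513724018785318
```

View pics/s4c.png

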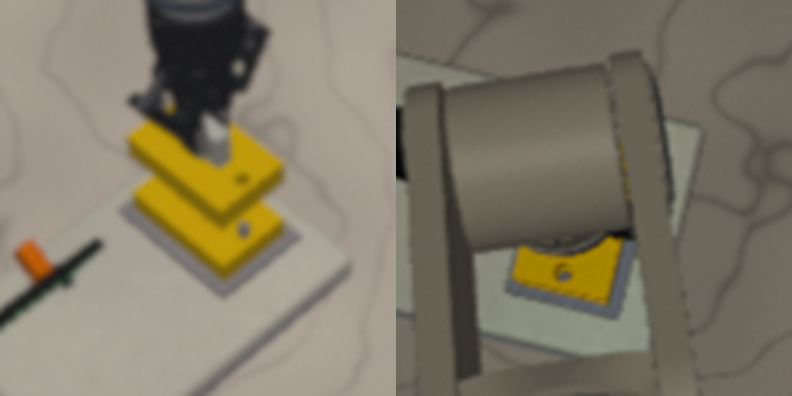

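The side crop shows the held half above the lower half. Its near hole is at (242,179) and the near dowel at (243,230). In the top crop the hole is at (562,270). The display still stands. I'll measure the hole against the dowel.

```bash
python3 - <<'E'
from h import *
def cen(f,u,v,w=5):
    im=cv2.imread("pics/"+f);u0,v0=int(round(u)),int(round(v))
    for _ in range(3):
        b=im[v0-w:v0+w+1,u0-w:u0+w+1].astype(float);g=b[...,2]-b[...,0]  # R-B high for yellow
        ref=np.percentile(g,75);wt=np.clip(ref*.85-g,0,None)
        yy,xx=np.mgrid[v0-w:v0+w+1,u0-w:u0+w+1];d=np.hypot(xx-u0,yy-v0)<w-.5;wt=wt*d
        c=np.array([(wt*xx).sum(),(wt*yy).sum()])/wt.sum();u0,v0=np.round(c).astype(int)
    return c
p,r=pose();zt=p[2]-.032+.024
hs=cen("s4.png",303.3,244.2,4);ht=cen("t4.png",280.3,251.8,4);print("hole px",hs,ht)
hole=p.copy();hole-=.044*ex;hole[2]=zt
def rep(n,q):d=q-hole;print(n,q.round(4),"rel to tool-predicted hole: x",(d@ex).round(4),"y",(d@ey).round(4),"z",d[2].round(4))
rep("side",onz("side",*hs,zt));rep("top",onz("top",*ht,zt));q,e=tri(ht,hs);rep("tri",q);print(e)
D={}
for k,a,b in(("-",(281.3,254),(303.6,259.6)),("+",(289.9,220.1),(282,242.4))):
    t=cen("top0.png",*a,3);s=cen("side0.png",*b,3);s4=cen("s4.png",*b,3) if k=="-" else None
    print("dowel",k,t,s,s4,onz("top",*t,.085).round(4),onz("side",*s,.083).round(4),tri(t,s))
    D[k]=[onz("top",*t,.085),onz("side",*s,.083)]
for i in(0,1):
    c=(D["+"][i]+D["-"][i])/2;v=D["+"][i]-D["-"][i];print("centre",c,np.degrees(np.arctan2(v[1],v[0])),np.linalg.norm(v))
E
```

```text
hole px [302.93772997 243.93206906] [280.29845247 253.05556374]
side [0.4828 0.1126 0.1453] rel to tool-predicted hole: x -0.0003 y 0.0014 z 0.0
top [0.4817 0.1116 0.1453] rel to tool-predicted hole: x -0.0012 y 0.0002 z 0.0
tri [0.4823 0.112  0.1449] rel to tool-predicted hole: x -0.0006 y 0.0007 z -0.0004
0.001473010633596179
dowel - [280.87136851 253.75152162] [303.52051583 259.01719422] [303.5106901  259.01217378] [0.4831 0.1142 0.085 ] [0.4823 0.1143 0.083 ] (array([0.4828737 , 0.11413005, 0.08243101]), np.float64(0.0007694400997290804))
dowel + [289.28160061 219.32419032] [281.55779344 241.69415538] None [0.5691 0.0961 0.085 ] [0.5678 0.0969 0.083 ] (array([0.56912669, 0.0960061 , 0.08126615]), np.float64(0.0009655584229049662))
centre [0.52609656 0.10511375 0.085     ] -11.877117112188198 0.08792115440572278
centre [0.52501372 0.10560229 0.083     ] -11.508193357717825 0.0872438339188919
```

play_rows --rows '[[10,[-0.01,0.09,0.2],[0,0,-0.01]],[10,[0,0,0.25],[0,0,-0.01]],[10,[0,0,0.25],[0,0,0]],[10,[0,0,0.2],[0,0,0]],[10,[0,0,0],[0,0,0]],[10,[0,0,0],[0,0,0]],[10,[0,0,0],[0,0,0]]]'

```text
t: 15.65
ee_pos: [0.5267, 0.105, 0.1263]
ee_rot: [0.001, 0.103, 0.995, 0.001]
ft_force: [0.2, 0.5, -1.5]
finger_gap: 0.0152
grip_force: 59.3
```

```bash
python3 - <<'E'
from h import *
s=env.read_state();p,r=pose();print(p,s["ft_force"],s["moment"],np.degrees(np.arctan2(*r.as_matrix()[[1,0],0]))-180)
plan(np.array([.5263,.1045,p[2]]),rot(0),1,gap=10)
E
```

```text
[0.52673314 0.10503602 0.12625569] [ 0.18205769  0.45482864 -1.49533722] [-0.00661518  0.06837593 -0.0186166 ] -11.794390663725096
[[10,[0.01,-0.02,-0.0],[0.01,0.01,0.04]]]
max 0.017867344970236752
```

play_rows --rows '[[10,[0.01,-0.015,0.1],[0,0,0]],[10,[0,0,0.1],[0,0,0]],[10,[0,0,0.1],[0,0,0]],[10,[0,0,0.1],[0,0,0]],[10,[0,0,0],[0,0,0]],[10,[0,0,0],[0,0,0]]]'

```text
t: 16.25
ee_pos: [0.526, 0.1046, 0.1139]
ee_rot: [0.0, 0.103, 0.995, 0.0]
ft_force: [-0.8, 0.2, -2.7]
finger_gap: 0.0148
grip_force: 59.2
```

```bash
python3 - <<'E'
from h import *
s=env.read_state();p,r=pose();print(p,s["ft_force"],s["moment"],(p-[.5263,.1045,.108])@ex)
E
```

```text
[0.52603731 0.10459914 0.11389375] [-0.77459721  0.17610101 -2.65492157] [-0.04008236  0.15424127 -0.00587937] -0.00027763235630977475
```

play_rows --rows '[[10,[0,0,0.08],[0,0,0]],[10,[0,0,0.08],[0,0,0]],[10,[0,0,0.08],[0,0,0]],[10,[0,0,0.04],[0,0,0]],[10,[0,0,0],[0,0,0]],[10,[0,0,0],[0,0,0]],[10,[0,0,0],[0,0,0]]]'

```text
t: 16.95
ee_pos: [0.526, 0.1046, 0.1057]
ee_rot: [0.0, 0.103, 0.995, 0.001]
ft_force: [-3.7, -1.2, 3.2]
finger_gap: 0.0149
grip_force: 59.8
```

play_rows --rows '[[10,[0,0,0.06],[0,0,0]],[10,[0,0,0.06],[0,0,0]],[10,[0,0,0.06],[0,0,0]],[10,[0,0,0.06],[0,0,0]],[10,[0,0,0],[0,0,0]],[10,[0,0,0],[0,0,0]],[10,[0,0,0],[0,0,0]]]'

```text
t: 17.65
ee_pos: [0.5261, 0.1046, 0.0989]
ee_rot: [0.0, 0.103, 0.995, 0.001]
ft_force: [-6.4, 0.2, 10.5]
finger_gap: 0.0151
grip_force: 61.0
```

play_rows --rows '[[10,[0.01,0,0.04],[0,0,0]],[10,[0.01,0,0.02],[0,0,0]],[10,[0,0,0],[0,0,0]],[10,[0,0,0],[0,0,0]],[10,[0,0,0],[0,0,0]],[10,[0,0,0],[0,0,0]],[10,[0,0,0],[0,0,0]]]'

```text
t: 18.35
ee_pos: [0.5261, 0.1046, 0.0974]
ee_rot: [0.001, 0.103, 0.995, 0.001]
ft_force: [-4.2, -1.6, 12.0]
finger_gap: 0.0148
grip_force: 61.4
```

```bash
python3 - <<'E'
from h import *
s=env.read_state();print(pose()[0],s["ft_force"],s["moment"],abs(s["qvel"]).max())
i=shot("side","s5.png")
cv2.imwrite("pics/s5c.png",cv2.resize(i[190:320,200:350],None,fx=4,fy=4,interpolation=cv2.INTER_CUBIC))
E
```

```text
[0.52605503 0.10462758 0.09744217] [-4.15571472 -1.63774943 12.04194837] [-0.44542933  0.84891078 -0.0908071 ] 0.001395276357119522
```

View pics/s5c.png

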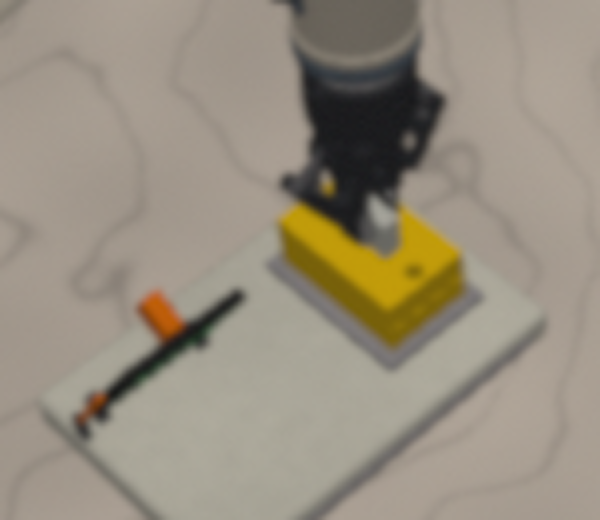

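The mould is closed flush at about (370,270) in the crop, with the dowel showing in its hole, and the display is still in line with the pointer. The press force is about 14 N and steady, so I'm handing in.

```bash
python3 -c "
from cell import env
print(env.finish_job())"
```

```text
the job is handed in; nothing more can be done
None
```

I handed in the job with the display at about 1.0 rad (roughly 60°) and the yellow mould half flush over both dowels, held pressed at about 14 N; I don't have the judge's result, and I didn't re-check the mug, jar or spatula at the end.

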